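# Slide a trim weight round a hand-bent outrigger rod to its stop

### The job

Pick up the drilled trim weight by its tab, thread it onto the free end of the bent outrigger rod and slide it round the bend, pushing the black stop sleeve ahead of it fully home against the post, then let go so that the weight hangs there by the sleeve. It is delicate balance hardware and the bend is not known exactly: feel your way, ease off when it binds and never push on the rod with more than 25 N. Leave the undrilled blank, the jar and the caliper where they are.

Things in the scene. Friction and masses are not known exactly. Their poses are not given: they have to be found in the camera images.
- tab (a point): Centre of the drilled trim weight's grip tab. Loose bare aluminium part, 0.15-0.3 kg, standing on the bench, 94.5 mm high, same both ways round. Tab: upright plate 12 mm thick along this point's x, 22 mm along y, reaching 18 mm above and below this point; grip its two flat x faces. Under it an eye, then a block 34 x 22 x 30 mm (x, y, z). Underside 76.5 mm below this point.
- bore (a point): Centre of the round bore through the drilled weight's eye, 30.5 mm straight below the tab's centre, 46 mm above the underside. The bore runs along this point's y: 15.4 mm diameter, 22 mm long, open at both ends; the eye is 27 mm in outside diameter.
- rod_end (a point): Centre of the rod's free end; a round nose goes 6 mm further out. Steel rod, 12 mm diameter, stiff, fixed, level, axis 110 mm above the bench. This point's y points along the rod inwards, the weight's way: straight 70 mm, then a level bend to the left (from above, as it travels), 50 mm centre-line radius, by 42 to 82 degrees (set by hand, not measured), then straight to the stop sleeve and post.
- blank_mid (a point): Half-way up the undrilled blank weight, a bare aluminium block 34 x 22 x 58 mm with the same tab on top (95 mm high in all) but no eye and no bore. Bystander.
- jar_mid (a point): Half-way up a small glass jar with white cap, 52 mm in diameter, 60 mm high. Bystander.
- caliper: Digital caliper lying flat on the bench, 150 mm long, about 13 mm thick; origin under its middle, bar along y. Bystander.
- stop (a joint): Travel (m) of the black stop sleeve, a ring 25 mm in diameter and 6 mm long on the rod in front of the post. 0: its near face 56 mm past the end of the bend; 0.008: fully home against the post's shoulder, where it stops hard. About 2 N pushes it and it stays where it is left. Home, the weight's bore centre lies 53 mm past the end of the bend. Post: 36 x 30 mm, top 12 mm above the rod's axis.
Not all that is in view belongs to the job. Leave any green or pink look-alike of the part that bears tab alone.

How it is judged:
By the outcome, as a careful person would: the job done as asked, in the order asked, and still so for the second after the job is handed in, with the robot touching nothing.
It also fails if it takes over 72 s, if anything falls off the work surface, if the arm or the gripper's body presses on something with over 40 N, if the wrist force passes 120 N, or if a joint passes its speed limit or range.

### The arm

A 6-joint arm with a two-finger parallel gripper is mounted at the origin on the work surface. World frame = base frame: x ahead of the robot, y to its left, z up, the work surface at z = 0. Lengths are in m, angles in rad, forces in N, time in s.
With the tool pointing down it reaches from about 0.4 to 0.825 m from the base axis. Payload 7 kg.
Tool frame: the origin (TCP) lies midway between the tips of the shut fingers; the grasp point (between the pads) lies 19 mm behind it; z points along the fingers, x is the direction in which the jaws open and shut, and the axes are right-handed (so a half turn about z gives the same grasp; the last joint's range is limited). The gripper opens to 88 mm and grips with 3 to 60 N. Pads are 19 mm wide; open, the fingers measure 130 mm over their backs; the gripper's body (78 mm by 193 mm) begins 47 mm behind the grasp point.
Start: joints at [-0.835, 0.359, 0.012, 0, -1.224, -0.288], TCP at [0.292, -0.608, 0.227] pointing down, gripper open.
Joint ranges: [-3.07, 3.07], [-1.43, 2.12], [-1.02, 1.25], [-3.03, 1.67], [-3.05, -0], [-3.03, 3.03]. Speed limits (rad/s): [2.39, 2.39, 3.01, 3.14, 3.14, 3.14].

### API

Orientations are given as [roll, pitch, yaw] about the fixed x, y, z axes, in that order (R = Rz(yaw) Ry(pitch) Rx(roll)).
In Python, from station import status, eyes, workorder gives the robot as it stands.
- The arm moves only by the shell command python3 -m jog 'ROWS' [OPENING] [FORCE]. ROWS is JSON, a list of rows, each a list of 6 numbers: the shift along the world's x, y, z in mm, then the turn, a rotation vector about the world's x, y, z in rad. A call has 1 to 12 rows; each row shifts and turns the pose as measured when the row begins; what a row does not reach is not made up. A row lasts 1/10 s, in which the tool goes at most 50 mm and 8.59 degrees, less where a joint would pass 70% of its speed; a pose out of reach is approached as far as the arm can. A call with a gripper value outside its range is refused whole. OPENING is the opening, from 0 (shut) to 1 (fully open), set as the call begins (- or left out, the last holds). The fingers move at their own pace and stop on an object; FORCE is the grip in N (left out, the last holds). Time passes only in rows, so rows that do not move let the fingers close. It gives the time, the measured TCP pose, the force and the opening at its end, in the units of the state.
- status.get_state(): the state, without advancing time (a new reading comes with each control period).
- eyes.grab_frame(name): name is "side" or "top" or "wrist"; returns the picture (400x640x3 uint8, blue, green, red); there is no depth.
- eyes.calibration(name): a dict with "camera_matrix" (3x3 intrinsics, pixels), "k1" (the pictures are not rectified: a ray, as slopes to the right and down, at radius r is drawn at 1 + k1 r^2 times it, then the intrinsics apply), "cam_to_world" (4x4, takes a point from camera to world coordinates); the wrist camera has in their place "hand_eye" (4x4, takes a point from camera to tool coordinates, whose origin is the TCP and whose axes are the tool frame's). Camera axes: x right, y up, looking along -z (the intrinsics and any distortion apply to the point x, -y, -z); pixel columns grow to the right and rows downward; lengths in m; the calibration is good to about 2 mm. A picture is of the moment at which its call begins: read the wrist's pose just before it. calibration takes no time and is no camera call.
- workorder.job_done(): hands the job in, once; it reports no verdict.
The state is a dict: "t": time; "q": joint angles; "qd": joint speeds; "joint_efforts": joint torques, N m; "eef_pos": TCP position; "ee_rot": TCP orientation; "force": force on the tool from outside, world axes, zero at the start; "moment": the same for the moment, N m; "width": finger opening in m.
Only numpy, scipy, OpenCV 4.12 (cv2) and the standard library are available. Lean on these libraries where they do the work, as an engineer would, in place of code of your own. Each camera call takes 0.05 s, during which the arm holds its last target. There are 200 camera calls.

## Working session

There is one attempt and no reset: what is moved stays moved. The work goes in short steps, Python scripts to look and compute and a shell command to move; the robot and the scene stay as the last step left them, time stands still between calls to the robot, and variables do not carry over. Pictures are saved under pics/ and viewed, about 8 in all and at most 12, crops included, and the job is handed in when it is done.

```bash
ls; mkdir -p pics; python3 - <<'E'
from station import status, eyes
import cv2
print(status.get_state())
for n in ("top","side"):
    c=eyes.calibration(n);print(n,c)
    cv2.imwrite(f"pics/{n}0.png",eyes.grab_frame(n))
print(eyes.calibration("wrist"))
E
```

```text
pics
{'t': 0.0, 'q': array([-8.34941664e-01,  3.59388412e-01,  1.10938083e-02, -3.64449014e-04,
       -1.22411632e+00, -2.88086001e-01]), 'qd': array([-0.00054701, -0.00055476, -0.00075409, -0.0015371 , -0.00065159,
        0.001497  ]), 'joint_efforts': array([-1.31945813e-03, -5.82716024e+01,  2.93043441e+01,  6.99675992e+00,
        6.81476711e-03, -1.40722004e-04]), 'eef_pos': array([ 0.29201035, -0.60803412,  0.22563434]), 'ee_rot': array([-3.14146236e+00, -1.64540669e-03,  2.01844077e+00]), 'force': array([-0.79383721,  0.32880266, -0.68808286]), 'moment': array([-0.02669339, -0.00096316,  0.04938801]), 'width': 0.08747427180311958}
top {'camera_matrix': array([[412.35348461,   0.        , 318.97434404],
       [  0.        , 412.35348461, 197.68926617],
       [  0.        ,   0.        ,   1.        ]]), 'k1': -0.0699520288495414, 'cam_to_world': array([[-5.69637197e-03,  9.89014373e-01, -1.47709584e-01,
         4.00044373e-01],
       [-9.99862110e-01, -7.93731927e-03, -1.45863002e-02,
        -9.52696465e-04],
       [-1.55984787e-02,  1.47606127e-01,  9.88923212e-01,
   
[... 435 characters left out ...]
7245,  0.51052181],
       [ 0.00688866,  0.6221861 ,  0.78283907,  0.71983331],
       [ 0.        ,  0.        ,  0.        ,  1.        ]])}
{'camera_matrix': array([[323.32760297,   0.        , 314.30723443],
       [  0.        , 323.32760297, 202.88750002],
       [  0.        ,   0.        ,   1.        ]]), 'k1': -0.0025626749870359695, 'hand_eye': array([[ 9.99999233e-01,  5.62373958e-04, -1.10373534e-03,
        -4.84181277e-04],
       [ 2.16112441e-04, -9.56547050e-01, -2.91577939e-01,
        -7.80891681e-02],
       [-1.21975062e-03,  2.91577476e-01, -9.56546438e-01,
        -1.58139206e-01],
       [ 0.00000000e+00,  0.00000000e+00,  0.00000000e+00,
         1.00000000e+00]])}
```

View pics/top0.png

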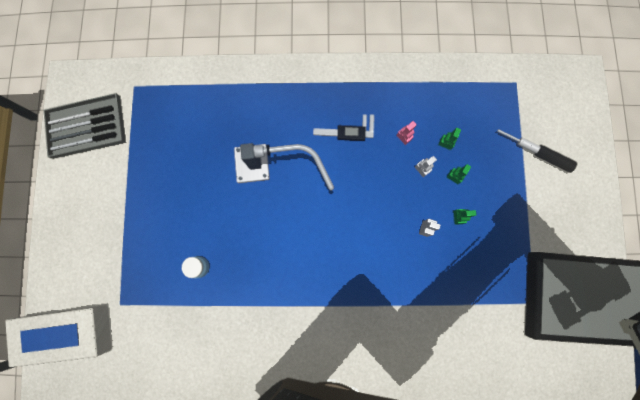

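View pics/side0.png

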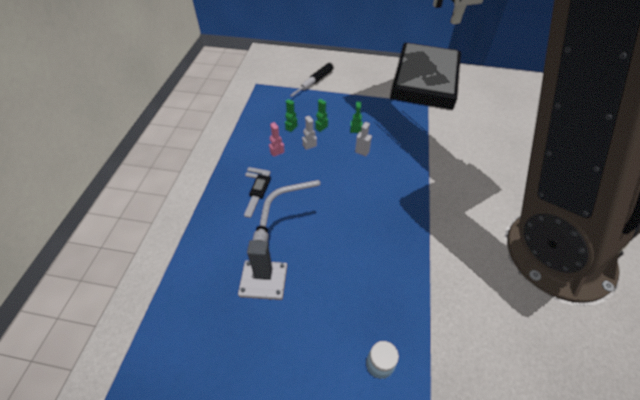

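The top view shows the rod's free end at (331,188), the bend near (312,150) and the post at (252,155). The two bare parts are at (427,166) and (430,227), the caliper at (343,132) and the jar at (193,267). In the side view the bare parts are at (309,132) and (364,140). I'll enlarge these next.

```bash
cat > h.py <<'E'
import numpy as np, cv2
from station import status, eyes
from scipy.spatial.transform import Rotation as Rn
def cam(n,st=None):
    c=eyes.calibration(n)
    if n!="wrist": return c["camera_matrix"],c["k1"],c["cam_to_world"]
    st=st or status.get_state(); T=np.eye(4); T[:3,:3]=Rn.from_euler("xyz",st["ee_rot"]).as_matrix(); T[:3,3]=st["eef_pos"]
    return c["camera_matrix"],c["k1"],T@c["hand_eye"]
def ray(C,u,v):
    K,k,T=C
    s=cv2.undistortPoints(np.array([[[u,v]]],float),K,np.array([k,0,0,0.]))[0,0]
    d=T[:3,:3]@np.array([s[0],-s[1],-1]); return T[:3,3],d
def onz(C,u,v,z):
    o,d=ray(C,u,v); return o+d*(z-o[2])/d[2]
def proj(C,P):
    K,k,T=C; p=T[:3,:3].T@(np.asarray(P,float)-T[:3,3]); s=np.array([p[0],-p[1]])/-p[2]
    s=s*(1+k*(s@s)); return K[:2,:2]@s+K[:2,2]
def tri(*rs):
    A=np.zeros((3,3));b=np.zeros(3)
    for o,d in rs:
        d=d/np.linalg.norm(d);M=np.eye(3)-np.outer(d,d);A+=M;b+=M@o
    x=np.linalg.solve(A,b); return x,[np.linalg.norm(np.cross(x-o,d/np.linalg.norm(d))) for o,d in rs]
E
python3 - <<'E'
from h import *
t=cv2.imread("pics/top0.png");s=cv2.imread("pics/side0.png")
a=cv2.resize(t[110:240,225:345],None,fx=4,fy=4,interpolation=cv2.INTER_CUBIC)[:, :400] if 0 else cv2.resize(t[120:245,230:480],(800,400),interpolation=cv2.INTER_CUBIC)
b=cv2.resize(s[95:165,265:385],(342,200),interpolation=cv2.INTER_CUBIC)
c=cv2.resize(s[160:300,225:345],(229,200)) 
d=np.zeros((200,800,3),np.uint8); d[:,:342]=b; d[:,360:589]=cv2.resize(s[165:270,225:345],(229,200),interpolation=cv2.INTER_CUBIC)
cv2.imwrite("pics/c1.png",np.vstack([a,d]))
E
```

```text
(no output)
```

View pics/c1.png

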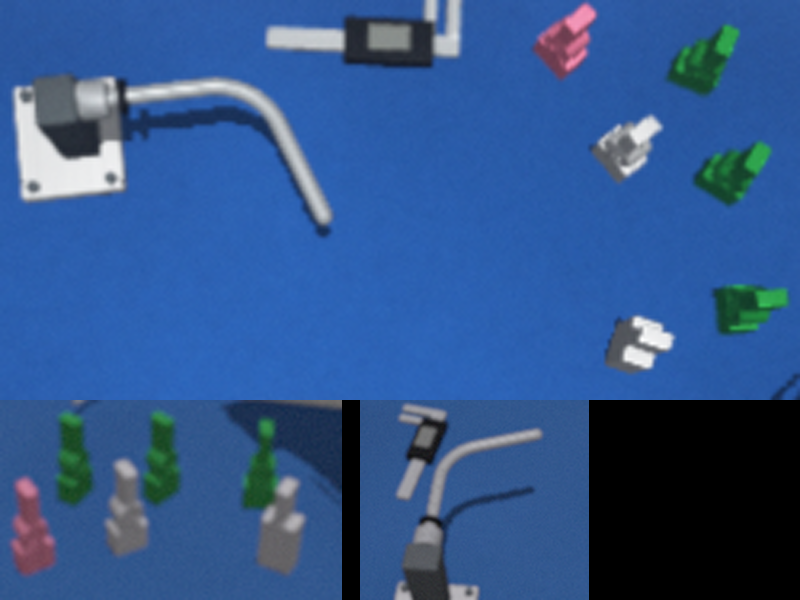

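The drilled weight (with the eye step) is the upper bare part in the top view, tab top at about (433,160). The blank is the lower one. In the crop the rod nose is at (323,221), and the sleeve is in front of the post at (122,96).

```bash
python3 - <<'E'
from h import *
T=cam("top");S=cam("side")
f=lambda x,y:(230+x/3.2,120+y/3.2)
g=lambda x,y:(265+x/2.85,95+y/2.857)
r=lambda x,y:(225+x/1.908,165+y/1.905)
print("tabtop",onz(T,*f(649,128),.0945),onz(S,*g(125,67),.0945),tri(ray(T,*f(649,128)),ray(S,*g(125,67))))
print("blank",onz(T,*f(657,338),.095),onz(S,*g(288,83),.095))
for p in [(323,219),(305,172),(285,130),(265,102),(240,88),(218,85),(190,89),(160,93),(135,96),(122,96)]: print("rod",p,onz(T,*f(*p),.11)[:2].round(4))
for p in [(178,33),(120,43),(98,53),(80,75),(74,100),(70,122)]: print("rodS",p,onz(S,*r(*p),.11)[:2].round(4))
print("jar",onz(T,193,267,.06),"cal",onz(T,343,132,.01),"post",onz(T,*f(53,85),.122))
E
```

```text
tabtop [ 0.6189784  -0.24460818  0.0945    ] [ 0.61917212 -0.2401889   0.0945    ] (array([ 0.62024751, -0.24590275,  0.08971571]), [np.float64(0.0001082709023356429), np.float64(0.00010827090233573874)])
blank [ 0.47095589 -0.24305857  0.095     ] [ 0.47118118 -0.24454789  0.095     ]
rod (323, 219) [ 0.5531 -0.0141]
rod (305, 172) [ 0.586  -0.0021]
rod (285, 130) [0.6157 0.0115]
rod (265, 102) [0.6358 0.0253]
rod (240, 88) [0.646  0.0426]
rod (218, 85) [0.6483 0.0579]
rod (190, 89) [0.6457 0.0774]
rod (160, 93) [0.643  0.0983]
rod (135, 96) [0.6411 0.1158]
rod (122, 96) [0.6412 0.1249]
rodS (178, 33) [ 0.5544 -0.0151]
rodS (120, 43) [0.6158 0.0113]
rodS (98, 53) [0.6365 0.0299]
rodS (80, 75) [0.6481 0.0634]
rodS (74, 100) [0.6457 0.0969]
rodS (70, 122) [0.6424 0.1246]
jar [0.38308139 0.30065827 0.06      ] cal [ 0.71255031 -0.04707913  0.01      ] post [0.64635333 0.17104369 0.122     ]
```

```bash
python3 -m jog '[[33,36,0,0,0,0],[33,36,0,0,0,0],[33,36,0,0,0,0],[33,36,0,0,0,0],[33,36,0,0,0,0],[33,36,0,0,0,0],[33,36,0,0,0,0],[33,36,0,0,0,0],[33,36,0,0,0,0],[33,36,0,0,0,0],[0,0,0,0,0,0],[0,0,0,0,0,0]]' 1 40
python3 - <<'E'
from h import *
st=status.get_state();cv2.imwrite("pics/w1.png",eyes.grab_frame("wrist"));print(st["eef_pos"],st["ee_rot"],st["q"],proj(cam("wrist",st),[.619,-.243,.0945]))
import pickle;pickle.dump(st,open("w1.pkl","wb"))
E
```

```text
t: 1.3
eef_pos: [0.626, -0.2335, 0.219]
ee_rot: [-3.136, -0.01, 2.014]
force: [-0.2, -0.8, 0.8]
width: 0.0876
[ 0.62599557 -0.23353548  0.21895807] [-3.13575455 -0.00969005  2.01423964] [-0.06920825  0.35866474 -0.0030929  -0.00594493 -1.218885   -1.05603981] [306.9506196 184.0222065]
```

View pics/w1.png

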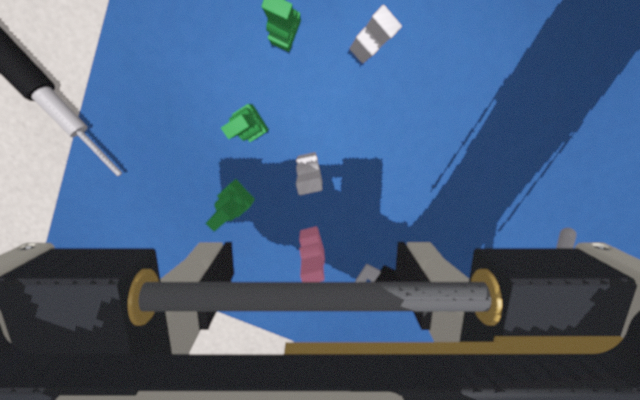

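The drilled weight is under the fingers at about (308,173), with the pink one at (311,255). I need an enlargement to read its orientation.

```bash
python3 - <<'E'
from h import *
w=cv2.imread("pics/w1.png")
cv2.imwrite("pics/c2.png",cv2.resize(w[135:215,260:360],(750,600),interpolation=cv2.INTER_CUBIC))
E
```

```text
(no output)
```

View pics/c2.png

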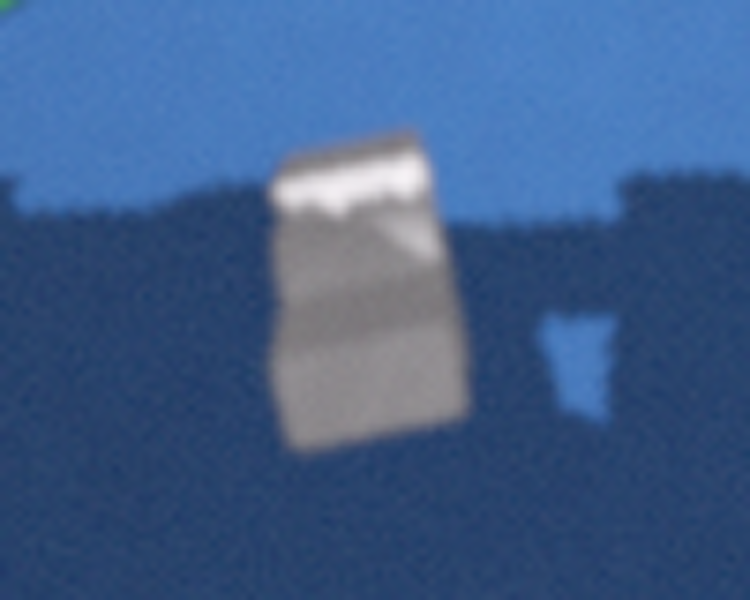

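In the crop the tab top is the lowest light face, about 25 x 13 px with centre (375,383), or (310,186) in the full picture. Its 22 mm side runs nearly along image u, tilted about 11°. So the jaws must turn about 80–100°.

```bash
python3 - <<'E'
from h import *
import pickle
C=cam("wrist",pickle.load(open("w1.pkl","rb")))
P=[onz(C,260+x/7.5,135+y/7.5,.0945) for x,y in [(276,352),(464,322),(470,411),(296,452)]]
P=np.array(P)[:,:2];print(P,P.mean(0))
e=lambda a,b:(np.linalg.norm(b-a),np.degrees(np.arctan2(*(b-a)[::-1])))
print(e(P[0],P[1]),e(P[3],P[2]),e(P[0],P[3]),e(P[1],P[2]))
# rod model fit to top pts
T=cam("top");S=cam("side")
pts=[(323,219),(305,172),(285,130),(265,102),(240,88),(218,85),(190,89),(160,93),(135,96),(122,96)]
E
```

```text
[[ 0.62113828 -0.25203436]
 [ 0.60826213 -0.23331048]
 [ 0.61779737 -0.22790304]
 [ 0.63137108 -0.24471313]] [ 0.61964221 -0.23949025]
(np.float64(0.022723967228777307), np.float64(124.51576712988326)) (np.float64(0.021606118187164958), np.float64(128.91996359977097)) (np.float64(0.012582155478116943), np.float64(35.582464666770186)) (np.float64(0.010961815526717803), np.float64(29.55757965016702))
```

```bash
python3 -m jog '[[-1,-1,0,0,0,-0.139],[-1,-1,0,0,0,-0.139],[-1,-1,0,0,0,-0.139],[-1,-1,0,0,0,-0.139],[-1,-1,-10,0,0,-0.139],[-1,-1,-10,0,0,-0.139],[0,0,-10,0,0,-0.139],[0,0,-10,0,0,-0.139],[0,0,-10,0,0,-0.139],[0,0,-10,0,0,-0.139],[0,0,0,0,0,0],[0,0,0,0,0,0]]' 0.4 40
python3 - <<'E'
from h import *
st=status.get_state();w=eyes.grab_frame("wrist");C=cam("wrist",st)
print(st["eef_pos"],st["ee_rot"],st["q"],proj(C,[.6195,-.2405,.0945]))
import pickle;pickle.dump(st,open("w2.pkl","wb"))
cv2.imwrite("pics/w2.png",w);u,v=map(int,proj(C,[.6195,-.2405,.0945]));print(u,v)
cv2.imwrite("pics/c3.png",cv2.resize(w[140:300,220:420],(750,600),interpolation=cv2.INTER_CUBIC))
E
```

```text
t: 2.55
eef_pos: [0.6086, -0.2536, 0.1574]
ee_rot: [-3.135, -0.009, 0.553]
force: [0.8, -0.9, 0.6]
width: 0.0351
[ 0.60859331 -0.25356878  0.15737192] [-3.13457867 -0.00877841  0.55301133] [-0.10615616  0.38138847 -0.11229564 -0.01241939 -1.074501   -2.47649482] [334.68131316 211.36214942]
334 211
```

View pics/c3.png

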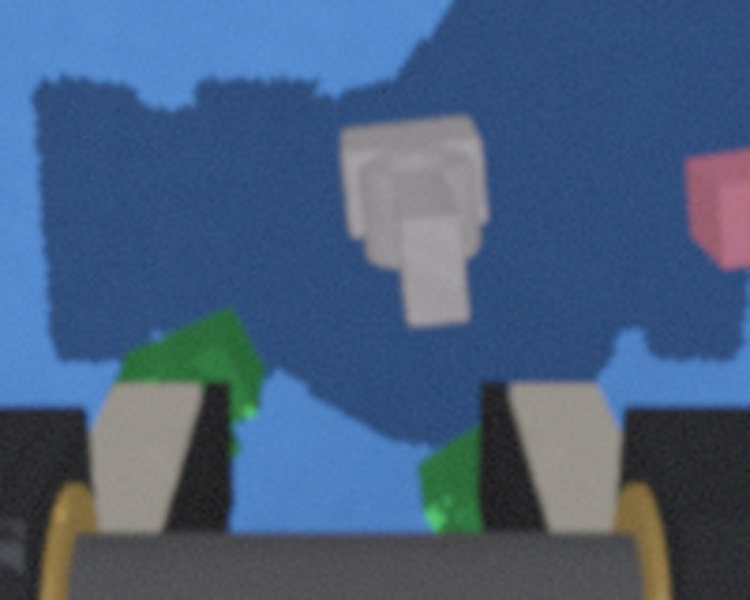

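The tab top face is at crop corners (400,220), (463,216), (470,321) and (408,327), about 4° from square to the jaws.

```bash
python3 - <<'E'
from h import *
import pickle
st=pickle.load(open("w2.pkl","rb"));C=cam("wrist",st)
P=np.array([onz(C,220+x/3.75,140+y/3.75,.0945) for x,y in [(400,220),(463,216),(470,321),(408,327)]])[:,:2]
e=lambda a,b:(np.linalg.norm(b-a),np.degrees(np.arctan2(*(b-a)[::-1])))
print(P.mean(0),e(P[0],P[1]),e(P[3],P[2]),e(P[0],P[3]),e(P[1],P[2]))
print(1e3*(P.mean(0)-st["eef_pos"][:2]),np.degrees(st["ee_rot"][2]))
E
```

```text
[ 0.6208053 -0.240669 ] (np.float64(0.011978208013668614), np.float64(35.30171943571902)) (np.float64(0.012126913463514636), np.float64(37.3736226867575)) (np.float64(0.02175109798883887), np.float64(-53.59245199075569)) (np.float64(0.021315986561953427), np.float64(-53.191376538897416))
[12.21199318 12.89977991] 31.685215182590973
```

```bash
python3 -m jog '[[6,6.5,0,-0.005,0.002,0.041],[6,6.5,0,-0.005,0.002,0.041],[0,0,-15,0,0,0],[0,0,-10,0,0,0],[0,0,0,0,0,0]]' 0.4 40
```

```text
t: 3.1
eef_pos: [0.6227, -0.2392, 0.1324]
ee_rot: [3.14, -0.001, 0.651]
force: [-0.1, 0.1, -0.1]
width: 0.0346
```

```bash
python3 -m jog '[[-2,-1.5,0,0,0,-0.015],[0,0,-15,0,0,0],[0,0,-18,0,0,0],[0,0,-18,0,0,0],[0,0,-12,0,0,0],[0,0,-5,0,0,0],[0,0,0,0,0,0],[0,0,0,0,0,0]]' 0.4 40
```

```text
t: 3.9
eef_pos: [0.6198, -0.2415, 0.06]
ee_rot: [3.14, -0.001, 0.633]
force: [-0.2, 0.2, 0.2]
width: 0.0353
```

```bash
python3 -m jog '[[0.6,0.6,2,0,0,0],[0,0,0,0,0,0]]' 0.4 40; python3 -m jog '[[0,0,0,0,0,0],[0,0,0,0,0,0],[0,0,0,0,0,0],[0,0,0,0,0,0]]' 0 40
```

```text
t: 4.1
eef_pos: [0.6213, -0.2411, 0.0635]
ee_rot: [3.139, -0.002, 0.633]
force: [0.1, -0.5, -0.4]
width: 0.035
t: 4.5
eef_pos: [0.6221, -0.241, 0.0651]
ee_rot: [3.137, -0.004, 0.633]
force: [-0.2, -0.1, -1.8]
width: 0.012
```

```bash
python3 -m jog '[[0,0,10,0,0,0],[0,0,20,0,0,0],[0,0,30,0,0,0],[-10,0,30,0,0,0],[-20,0,30,0,0,0.1],[-20,0,15,0,0,0.1],[-20,10,0,0,0,0.1],[-20,20,0,0,0,0.1],[-20,30,0,0,0,0.1],[-20,30,0,0,0,0.1],[0,0,0,0,0,0],[0,0,0,0,0,0]]' 0 40
cat >> h.py <<'E'
def rodxy(p,s):
    x,y,a,b=p; s=np.asarray(s,float); R=.05
    d=np.array([np.cos(a),np.sin(a)]);n=np.array([-d[1],d[0]]);e=np.array([x,y])
    s1=np.minimum(s,.07); th=np.clip((s-.07)/R,0,b); s3=np.maximum(s-.07-R*b,0)
    return e+s1[:,None]*d+R*np.sin(th)[:,None]*d+R*(1-np.cos(th))[:,None]*n+s3[:,None]*(np.cos(b)*d+np.sin(b)*n)
E
cat > fit.py <<'E'
from h import *
from scipy.optimize import least_squares
def pts(C,img,L=.165,p0=(.557,-.011,.39,1.30)):
    m=np.zeros(img.shape[:2],np.uint8)
    q=np.array([proj(C,[*a,.11]) for a in rodxy(p0,np.linspace(-.006,L,60))]).astype(np.int32)
    cv2.polylines(m,[q],False,255,14)
    g=img.astype(int); m=(m>0)&(g[...,0]-g[...,2]<35)&(g[...,2]>70)
    v,u=np.nonzero(m); return np.array([onz(C,a,b,.11)[:2] for a,b in zip(u,v)])
def fit(P,p0=(.557,-.011,.39,1.30),L=.165):
    s=np.linspace(-.006,L,400)
    def f(p):
        c=rodxy(p,s);return np.min(np.linalg.norm(P[:,None]-c[None],axis=2),1)
    # nose: penalise via furthest pixel along heading
    def g(p):
        d=np.array([np.cos(p[2]),np.sin(p[2])]); t=(P-p[:2])@d
        return np.append(f(p),[(np.percentile(t,0.5)+.006)*3])
    return least_squares(g,p0,loss="soft_l1",f_scale=.003,diff_step=1e-3)
if __name__=="__main__":
    for n in("top","side"):
        P=pts(cam(n),cv2.imread(f"pics/{n}0.png")); r=fit(P); print(n,len(P),r.x.round(4),np.degrees(r.x[2:]),np.sqrt(np.mean(r.fun**2)))
E
python3 fit.py
```

```text
t: 5.7
eef_pos: [0.483, -0.1481, 0.2079]
ee_rot: [3.137, -0.0, 1.256]
force: [0.5, 0.0, -2.3]
width: 0.0119
top 381 [ 0.5594 -0.0124  0.468   1.2426] [26.8125588  71.19377439] 0.0032912416013744076
side 463 [ 0.5606 -0.0136  0.4791  1.22  ] [27.44773832 69.89820787] 0.004422804561301848
```

```bash
python3 -m jog '[[10,10,12,0,0,0.1],[20,20,12,0,0,0.12],[26,28,10,0,0,0.12],[26,28,5,0,0,0.12],[26,28,0,0,0,0.12],[20,25,0,0,0,0.1],[10,10,0,0,0,0],[0,0,0,0,0,0],[0,0,0,0,0,0]]' 0 40
python3 - <<'E'
from h import *
import pickle
st=status.get_state();w=eyes.grab_frame("wrist");C=cam("wrist",st)
print(st["eef_pos"],st["ee_rot"],st["q"],st["force"])
pickle.dump(st,open("w3.pkl","wb"));cv2.imwrite("pics/w3.png",w)
E
```

```text
t: 6.6
eef_pos: [0.6273, 0.0027, 0.2486]
ee_rot: [3.14, 0.0, 1.949]
force: [-1.1, -0.3, -2.2]
width: 0.0118
[0.62730446 0.00271032 0.2485755 ] [3.13996418e+00 4.53973683e-04 1.94905743e+00] [ 3.15268272e-01  2.67102455e-01 -6.81282818e-02  3.71437461e-04
 -1.23391179e+00 -1.50792562e+00] [-1.13606149 -0.25102601 -2.22106303]
```

View pics/w3.png

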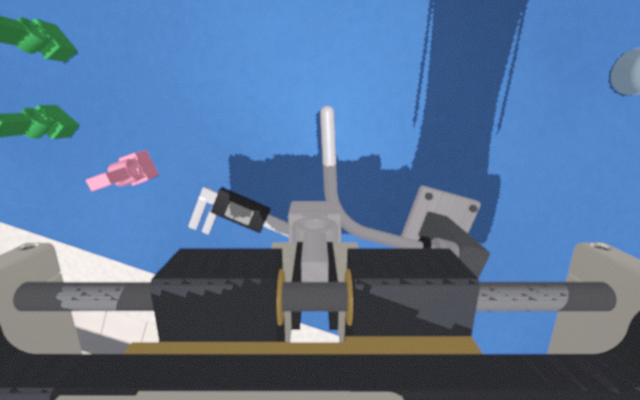

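The wrist view shows the rod nose at (326,107), the straight down to about (330,185), and the bend round to the sleeve at about (425,243). The held weight hangs squarely at (315,225).

```bash
python3 - <<'E'
from fit import *
import pickle
st=pickle.load(open("w3.pkl","rb"));C=cam("wrist",st);img=cv2.imread("pics/w3.png")
g=img.astype(int)
for v in list(range(106,112))+list(range(115,200,12)):
    row=(g[v,290:370,0]-g[v,290:370,2]<30); u=np.nonzero(row)[0]+290
    if len(u): print(v,u.min(),u.max(),onz(C,(u.min()+u.max())/2,v,.11)[:2].round(4))
for u in range(350,425,10):
    col=(g[195:260,u,0]-g[195:260,u,2]<30); v=np.nonzero(col)[0]+195
    if len(v): print("u",u,v.min(),v.max(),onz(C,u,(v.min()+v.max())/2,.11)[:2].round(4))
E
```

```text
106 326 327 [ 0.5523 -0.0157]
107 324 330 [ 0.5529 -0.015 ]
108 323 331 [ 0.5537 -0.0146]
109 322 332 [ 0.5545 -0.0143]
110 321 332 [ 0.5555 -0.0144]
111 321 332 [ 0.5562 -0.0141]
115 320 333 [ 0.5594 -0.0128]
127 321 333 [ 0.5688 -0.0084]
139 321 334 [ 0.5785 -0.004 ]
151 322 334 [0.5883 0.0006]
163 323 335 [0.5982 0.0056]
175 324 335 [0.6085 0.0104]
187 324 336 [0.619  0.0152]
199 326 338 [0.6292 0.0215]
u 350 218 259 [0.6604 0.0538]
u 360 225 259 [0.6601 0.0646]
u 370 228 259 [0.658  0.0745]
u 380 231 259 [0.6558 0.0845]
u 390 234 259 [0.6535 0.0945]
u 400 236 259 [0.6508 0.1043]
u 410 211 259 [0.635  0.1076]
u 420 195 259 [0.6238 0.1129]
```

```bash
python3 - <<'E'
from h import *
import pickle
from scipy.optimize import least_squares
st=pickle.load(open("w3.pkl","rb"));C=cam("wrist",st)
A=[(326.5,v0) for v0 in ()]
px=[(326.5,115),(327,127),(327.5,139),(328,151),(329,163),(329.5,175),(330.2,187),(332,199),(360,231.7),(370,234.6),(380,237.5),(390,240.4),(400,242.3)]
P=np.array([onz(C,*p,.11)[:2] for p in px]); nose=onz(C,326.5,106,.11)[:2]
s=np.linspace(0,.17,800)
def f(p):
    c=rodxy(p,s); d=np.min(np.linalg.norm(P[:,None]-c[None],axis=2),1)
    return np.append(d,((rodxy(p,[0.])[0]-nose)@[np.cos(p[2]),np.sin(p[2])]-.006))*1e3
r=least_squares(f,(.5576,-.0134,.44,1.25),diff_step=1e-4);print(r.x.round(4),np.degrees(r.x[2:]),f(r.x).round(1))
L=.07+.05*r.x[3]
print(rodxy(r.x,[0,.07,L,L+.053]).round(4))
E
```

```text
[ 0.558  -0.0135  0.4419  1.2305] [25.3197211  70.50395854] [0.1 0.1 0.2 0.3 0.1 0.  0.1 0.3 0.1 0.1 0.2 0.4 0.4 0.1]
[[ 0.558  -0.0135]
 [ 0.6213  0.0165]
 [ 0.6497  0.0667]
 [ 0.6443  0.1195]]
```

```bash
python3 -m jog '[[-20,-6,0,0,0,0.02],[-30,-10,0,0,0,0.02],[-30,-10,0,0,0,0.02],[-18,-6,0,0,0,0],[-3,-1,-15,0,0,0],[0,0,-25,0,0,0],[0,0,-25,0,0,0],[0,0,-25,0,0,0],[0,0,-15,0,0,0],[0,0,-5,0,0,0],[0,0,0,0,0,0],[0,0,0,0,0,0]]' 0 40
```

```text
t: 7.85
eef_pos: [0.5152, -0.0437, 0.1405]
ee_rot: [3.132, 0.003, 1.987]
force: [-0.5, -0.2, -3.0]
width: 0.0119
```

```bash
python3 -m jog '[[3.3,6.5,-5,-0.001,0.005,0.013],[3.3,6.5,-5,0,0.005,0.013],[0,0,0,0,0,0],[0,0,0,0,0,0]]' 0 40
python3 - <<'E'
from h import *
st=status.get_state();w=eyes.grab_frame("wrist");s=eyes.grab_frame("side")
print(st["eef_pos"],st["ee_rot"],st["force"],st["moment"])
b=st["eef_pos"]-[0,0,.019]
for n in("wrist","side"):
    C=cam(n,st) ;print(n,proj(C,b),proj(C,b-[0,0,.046]),proj(C,[.5525,-.016,.11]))
u,v=proj(cam("side"),b).astype(int)
c=cv2.resize(s[v-50:v+40,u-75:u+60],(600,400),interpolation=cv2.INTER_CUBIC)
print(u-75,v-50)
cv2.imwrite("pics/c4.png",c)
E
```

```text
t: 8.25
eef_pos: [0.5242, -0.0291, 0.1322]
ee_rot: [3.138, 0.0, 2.016]
force: [-0.0, -0.2, -2.3]
width: 0.0117
[ 0.52415439 -0.02913372  0.13216303] [3.13814709e+00 1.65640356e-05 2.01572594e+00] [-0.03837896 -0.17317787 -2.25145026] [-0.03999263  0.01195386  0.0036461 ]
wrist [314.78301312 241.55296987] [314.61865946 215.78525203] [314.21395966 284.96439861]
side [333.12043489 178.45632019] [332.38870927 191.96818651] [319.22509324 182.12535072]
258 128
```

View pics/c4.png

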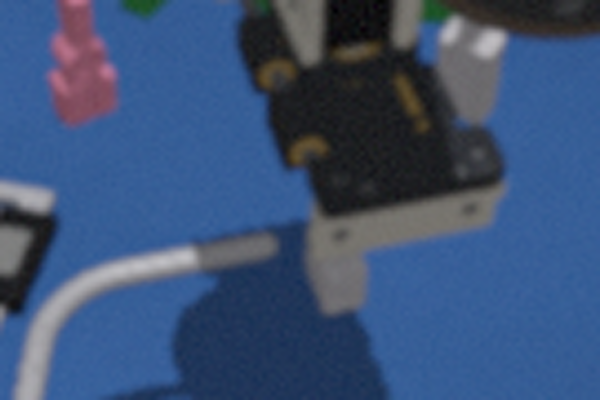

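The crop shows the weight held upright, its near bottom edge at about (340,305), and the rod nose at (275,243). The nose is within 1 px of my model. Next I lower 3 mm and advance.

```bash
cat > c.py <<'E'
from h import *
p=(.558,-.0135,.4419,1.2305)
st=status.get_state(); x=st["eef_pos"]; s=np.linspace(-.06,.2,2601); c=rodxy(p,s); i=np.argmin(np.linalg.norm(c-x[:2],axis=1))
h=p[2]+np.clip((s[i]-.07)/.05,0,p[3]); d=np.array([np.cos(h),np.sin(h)]);n=np.array([-d[1],d[0]])
f=st["force"]
print("t %.2f s=%.1f lat=%.2f z=%.1f yawerr=%.3f rp=%.4f %.4f F: along %.1f lat %.1f z %.1f"%(st["t"],s[i]*1e3,(x[:2]-c[i])@n*1e3,x[2]*1e3,st["ee_rot"][2]%(2*np.pi)-h-np.pi/2,st["ee_rot"][0]%(2*np.pi)-np.pi,st["ee_rot"][1],f[:2]@d,f[:2]@n,f[2]),"M",st["moment"].round(2), "dir",d.round(3),n.round(3),"w",round(st["width"],4))
E
python3 -m jog '[[3,1.4,-3,0,0,0],[4,1.9,-0.5,0,0,0],[4,1.9,0,0,0,0],[0,0,0,0,0,0]]' 0 40; python3 c.py
```

```text
t: 8.75
eef_pos: [0.536, -0.0238, 0.1286]
ee_rot: [3.138, 0.0, 2.015]
force: [0.2, 0.0, -2.2]
width: 0.012
t 8.75 s=-24.3 lat=0.07 z=128.6 yawerr=0.002 rp=-0.0038 0.0002 F: along 0.2 lat -0.1 z -2.2 M [0.02 0.04 0.  ] dir [0.904 0.428] [-0.428  0.904] w 0.012
```

```bash
python3 -m jog '[[3.6,1.7,0.2,-0.0016,0.0034,0],[3.6,1.7,0,0,0,0],[3.6,1.7,0,0,0,0],[0,0,0,0,0,0]]' 0 40; python3 c.py;  python3 -m jog '[[1.8,0.85,0,0,0,0],[1.8,0.85,0,0,0,0],[1.8,0.85,0,0,0,0],[0,0,0,0,0,0]]' 0 40; python3 c.py
```

```text
t: 9.15
eef_pos: [0.548, -0.0183, 0.1288]
ee_rot: [-3.141, 0.0, 2.015]
force: [0.0, -0.2, -2.5]
width: 0.0116
t 9.15 s=-11.1 lat=-0.03 z=128.8 yawerr=0.002 rp=0.0003 0.0002 F: along -0.1 lat -0.2 z -2.5 M [ 0.02 -0.   -0.  ] dir [0.904 0.428] [-0.428  0.904] w 0.0116
t: 9.55
eef_pos: [0.5538, -0.0155, 0.1287]
ee_rot: [-3.141, 0.0, 2.015]
force: [0.3, 0.0, -1.7]
width: 0.0118
t 9.55 s=-4.7 lat=0.02 z=128.7 yawerr=0.002 rp=0.0005 0.0001 F: along 0.3 lat -0.1 z -1.7 M [-0.08 -0.02 -0.  ] dir [0.904 0.428] [-0.428  0.904] w 0.0118
```

```bash
python3 -m jog '[[2.7,1.3,0,0,0,0],[2.7,1.3,0,0,0,0],[2.7,1.3,0,0,0,0],[0,0,0,0,0,0]]' 0 40; python3 c.py;  python3 -m jog '[[3.6,1.7,0,0,0,0],[3.6,1.7,0,0,0,0],[3.6,1.7,0,0,0,0],[0,0,0,0,0,0]]' 0 40; python3 c.py
```

```text
t: 9.95
eef_pos: [0.5626, -0.0113, 0.1288]
ee_rot: [-3.141, 0.0, 2.015]
force: [0.8, 0.1, -3.1]
width: 0.0118
t 9.95 s=5.1 lat=0.08 z=128.8 yawerr=0.002 rp=0.0003 0.0001 F: along 0.8 lat -0.2 z -3.1 M [ 0.02  0.01 -0.04] dir [0.904 0.428] [-0.428  0.904] w 0.0118
t: 10.35
eef_pos: [0.5744, -0.0056, 0.1287]
ee_rot: [-3.141, 0.0, 2.015]
force: [-0.2, 0.1, -3.5]
width: 0.0117
t 10.35 s=18.2 lat=0.07 z=128.7 yawerr=0.002 rp=0.0003 0.0001 F: along -0.2 lat 0.2 z -3.5 M [0.04 0.02 0.03] dir [0.904 0.428] [-0.428  0.904] w 0.0117
```

```bash
python3 -m jog '[[5.4,2.55,0.2,0,0,0],[5.4,2.55,0,0,0,0],[5.4,2.55,0,0,0,0],[0,0,0,0,0,0]]' 0 40; python3 c.py;  python3 -m jog '[[4.5,2.1,0,0,0,0],[4.5,2.1,0,0,0,0],[3.6,1.7,0,0,0,0],[0,0,0,0,0,0]]' 0 40; python3 c.py
```

```text
t: 10.75
eef_pos: [0.5923, 0.0028, 0.1289]
ee_rot: [-3.141, 0.0, 2.015]
force: [-0.7, -0.4, -2.4]
width: 0.012
t 10.75 s=37.9 lat=0.04 z=128.9 yawerr=0.002 rp=0.0003 0.0002 F: along -0.8 lat -0.0 z -2.4 M [-0.02  0.01  0.01] dir [0.904 0.428] [-0.428  0.904] w 0.012
t: 11.15
eef_pos: [0.606, 0.0092, 0.1287]
ee_rot: [-3.141, 0.0, 2.015]
force: [0.2, -0.4, -2.9]
width: 0.0117
t 11.15 s=53.0 lat=-0.00 z=128.7 yawerr=0.002 rp=0.0008 0.0001 F: along 0.0 lat -0.4 z -2.9 M [ 0.03  0.05 -0.01] dir [0.904 0.428] [-0.428  0.904] w 0.0117
```

```bash
cat > plan.py <<'E'
import sys
from h import *
p=[.558,-.0135,.4419,1.2305]
if len(sys.argv)>3: p[3]=np.radians(float(sys.argv[3]))
def tgt(s):
    u=np.linspace(s-.011,s+.011,45); c=rodxy(p,u); h=p[2]+np.clip((u-.07)/.05,0,p[3]); H=h.mean()
    n=np.array([-np.sin(H),np.cos(H)]); d=np.array([np.cos(H),np.sin(H)]); c0=rodxy(p,[s])[0]
    l=(c-c0)@n; return c0+n*(l.max()+l.min())/2+d*.001,H
st=status.get_state();x=st["eef_pos"];y=st["ee_rot"][2]%(2*np.pi)-np.pi/2
ss=np.linspace(-.06,.25,3101); T=np.array([tgt(s)[0] for s in ss]); i=np.argmin(np.linalg.norm(T-x[:2],axis=1)); s=ss[i]; P,H=tgt(s)
d=np.array([np.cos(H),np.sin(H)]);n=np.array([-d[1],d[0]]);f=st["force"]
print("t %.2f s=%.1f lat=%.2f z=%.1f yawerr=%.3f r=%.4f p=%.4f F: along %.1f lat %.1f z %.1f Mz %.2f w %.4f"%(st["t"],s*1e3,(x[:2]-P)@n*1e3,x[2]*1e3,y-H,st["ee_rot"][0]%(2*np.pi)-np.pi,st["ee_rot"][1],f[:2]@d,f[:2]@n,f[2],st["moment"][2],st["width"]))
N=int(sys.argv[2]);step=float(sys.argv[1])/1e3; q=x[:2];yy=y
for k in range(1,N+1):
    a,h=tgt(s+k*step); print([*((a-q)*1e3).round(2),round(.1*0,1),0,0,round(h-yy,3)]); q=a;yy=h
E
python3 plan.py 3.5 4
```

```text
t 11.15 s=52.0 lat=-0.00 z=128.7 yawerr=0.002 r=0.0008 p=0.0001 F: along 0.0 lat -0.4 z -2.9 Mz -0.01 w 0.0117
[np.float64(3.12), np.float64(1.48), 0.0, 0, 0, np.float64(-0.002)]
[np.float64(3.16), np.float64(1.5), 0.0, 0, 0, np.float64(0.0)]
[np.float64(3.16), np.float64(1.51), 0.0, 0, 0, np.float64(0.006)]
[np.float64(3.13), np.float64(1.57), 0.0, 0, 0, np.float64(0.017)]
```

```bash
python3 -m jog '[[3.1,1.5,0.2,0,0,-0.002],[3.1,1.5,0.1,0,0,0],[3.1,1.5,0,0,0,0.005],[0,0,0,0,0,0]]' 0 40; python3 plan.py 3 4
```

```text
t: 11.55
eef_pos: [0.6159, 0.014, 0.129]
ee_rot: [-3.141, 0.0, 2.018]
force: [-0.6, 1.1, -2.2]
width: 0.0118
t 11.55 s=63.1 lat=0.08 z=129.0 yawerr=-0.003 r=0.0009 p=0.0001 F: along -0.1 lat 1.3 z -2.2 Mz -0.05 w 0.0118
[np.float64(2.69), np.float64(1.27), 0.0, 0, 0, np.float64(0.018)]
[np.float64(2.64), np.float64(1.42), 0.0, 0, 0, np.float64(0.024)]
[np.float64(2.58), np.float64(1.51), 0.0, 0, 0, np.float64(0.032)]
[np.float64(2.51), np.float64(1.6), 0.0, 0, 0, np.float64(0.04)]
```

```bash
python3 -m jog '[[2.6,1.3,0,0,0,0.018],[2.6,1.4,0,0,0,0.024],[0,0,0,0,0,0]]' 0 40; python3 plan.py 3 4
```

```text
t: 11.85
eef_pos: [0.6215, 0.0169, 0.1289]
ee_rot: [-3.141, 0.0, 2.064]
force: [0.2, 0.7, -2.3]
width: 0.0119
t 11.85 s=69.5 lat=0.08 z=128.9 yawerr=0.000 r=0.0009 p=0.0000 F: along 0.5 lat 0.5 z -2.3 Mz -0.00 w 0.0119
[np.float64(2.65), np.float64(1.47), 0.0, 0, 0, np.float64(0.032)]
[np.float64(2.5), np.float64(1.62), 0.0, 0, 0, np.float64(0.041)]
[np.float64(2.42), np.float64(1.72), 0.0, 0, 0, np.float64(0.049)]
[np.float64(2.33), np.float64(1.83), 0.0, 0, 0, np.float64(0.057)]
```

```bash
python3 -m jog '[[2.6,1.5,0,0,0,0.031],[2.5,1.6,0,0,0,0.04],[0,0,0,0,0,0]]' 0 40; python3 plan.py 3 4
```

```text
t: 12.15
eef_pos: [0.6266, 0.0201, 0.1289]
ee_rot: [-3.14, -0.0, 2.138]
force: [0.3, 0.1, -2.7]
width: 0.0114
t 12.15 s=75.5 lat=0.07 z=128.9 yawerr=0.001 r=0.0012 p=-0.0001 F: along 0.3 lat -0.1 z -2.7 Mz 0.06 w 0.0114
[np.float64(2.46), np.float64(1.66), 0.0, 0, 0, np.float64(0.048)]
[np.float64(2.33), np.float64(1.83), 0.0, 0, 0, np.float64(0.057)]
[np.float64(2.22), np.float64(1.96), 0.0, 0, 0, np.float64(0.06)]
[np.float64(2.1), np.float64(2.09), 0.0, 0, 0, np.float64(0.06)]
```

```bash
python3 -m jog '[[2.4,1.6,0,0,0,0.048],[2.3,1.8,0,0,0,0.057],[2.2,1.9,0,0,0,0.058],[0,0,0,0,0,0]]' 0 40; python3 plan.py 3 4
```

```text
t: 12.55
eef_pos: [0.633, 0.0252, 0.1288]
ee_rot: [-3.14, -0.0, 2.302]
force: [0.1, -0.4, -3.2]
width: 0.012
t 12.55 s=83.8 lat=0.17 z=128.8 yawerr=0.013 r=0.0018 p=-0.0005 F: along -0.2 lat -0.4 z -3.2 Mz 0.00 w 0.0120
[np.float64(2.25), np.float64(1.94), 0.0, 0, 0, np.float64(0.047)]
[np.float64(2.0), np.float64(2.18), 0.0, 0, 0, np.float64(0.06)]
[np.float64(1.87), np.float64(2.3), 0.0, 0, 0, np.float64(0.06)]
[np.float64(1.73), np.float64(2.41), 0.0, 0, 0, np.float64(0.06)]
```

```bash
python3 -m jog '[[2.3,1.9,0.1,0,0,0.045],[2.0,2.1,0,0,0,0.055],[1.9,2.2,0,0,0,0.058],[0,0,0,0,0,0]]' 0 40; python3 plan.py 3 4
```

```text
t: 12.95
eef_pos: [0.6384, 0.0311, 0.1288]
ee_rot: [-3.139, -0.001, 2.455]
force: [0.5, -0.1, -2.5]
width: 0.0119
t 12.95 s=91.9 lat=0.28 z=128.8 yawerr=0.004 r=0.0024 p=-0.0011 F: along 0.2 lat -0.4 z -2.5 Mz -0.05 w 0.0119
[np.float64(2.01), np.float64(2.23), 0.0, 0, 0, np.float64(0.056)]
[np.float64(1.63), np.float64(2.48), 0.0, 0, 0, np.float64(0.06)]
[np.float64(1.47), np.float64(2.57), 0.0, 0, 0, np.float64(0.06)]
[np.float64(1.32), np.float64(2.66), 0.0, 0, 0, np.float64(0.06)]
```

```bash
python3 -m jog '[[2.1,2.2,0.1,0,0,0.052],[1.7,2.4,0,0,0,0.055],[1.5,2.5,0,0,0,0.058],[0,0,0,0,0,0]]' 0 40; python3 plan.py 3 4
```

```text
t: 13.35
eef_pos: [0.6426, 0.0376, 0.1288]
ee_rot: [-3.139, -0.002, 2.611]
force: [-0.5, -0.1, -3.4]
width: 0.0121
t 13.35 s=99.8 lat=0.36 z=128.8 yawerr=0.002 r=0.0029 p=-0.0018 F: along -0.4 lat 0.4 z -3.4 Mz -0.01 w 0.0121
[np.float64(1.69), np.float64(2.46), 0.0, 0, 0, np.float64(0.058)]
[np.float64(1.22), np.float64(2.7), 0.0, 0, 0, np.float64(0.06)]
[np.float64(1.05), np.float64(2.77), 0.0, 0, 0, np.float64(0.06)]
[np.float64(0.88), np.float64(2.83), 0.0, 0, 0, np.float64(0.06)]
```

```bash
python3 -m jog '[[1.8,2.4,0.1,0.0016,-0.003,0.055],[1.4,2.6,0,0,0,0.056],[1.2,2.7,0,0,0,0.058],[0,0,0,0,0,0]]' 0 40; python3 plan.py 3 4
```

```text
t: 13.75
eef_pos: [0.6459, 0.0445, 0.1287]
ee_rot: [-3.141, -0.001, 2.769]
force: [-0.5, -0.8, -3.1]
width: 0.0119
t 13.75 s=107.6 lat=0.29 z=128.7 yawerr=0.005 r=0.0005 p=-0.0008 F: along -0.9 lat 0.2 z -3.1 Mz -0.01 w 0.0119
[np.float64(1.22), np.float64(2.7), 0.0, 0, 0, np.float64(0.055)]
[np.float64(0.78), np.float64(2.86), 0.0, 0, 0, np.float64(0.06)]
[np.float64(0.61), np.float64(2.9), 0.0, 0, 0, np.float64(0.06)]
[np.float64(0.43), np.float64(2.93), 0.0, 0, 0, np.float64(0.06)]
```

```bash
python3 -m jog '[[1.3,2.6,0.2,0,0,0.052],[1.0,2.8,0,0,0,0.055],[0.7,2.8,0,0,0,0.055],[0,0,0,0,0,0]]' 0 40; python3 plan.py 3 4
```

```text
t: 14.15
eef_pos: [0.6479, 0.0517, 0.1289]
ee_rot: [-3.141, -0.002, 2.918]
force: [0.1, -1.1, -2.6]
width: 0.0117
t 14.15 s=115.2 lat=0.42 z=128.9 yawerr=0.002 r=0.0009 p=-0.0017 F: along -1.0 lat -0.3 z -2.6 Mz 0.01 w 0.0117
[np.float64(0.92), np.float64(2.79), 0.0, 0, 0, np.float64(0.058)]
[np.float64(0.34), np.float64(2.94), 0.0, 0, 0, np.float64(0.06)]
[np.float64(0.2), np.float64(2.96), 0.0, 0, 0, np.float64(0.054)]
[np.float64(0.08), np.float64(2.97), 0.0, 0, 0, np.float64(0.046)]
```

```bash
python3 -m jog '[[1.0,2.7,0,0,-0.002,0.056],[0.5,2.8,0,0,0,0.056],[0,0,0,0,0,0]]' 0 40; python3 plan.py 3 4
```

```text
t: 14.45
eef_pos: [0.6486, 0.0564, 0.1288]
ee_rot: [-3.141, -0.0, 3.02]
force: [0.1, -0.6, -1.8]
width: 0.0115
t 14.45 s=120.1 lat=0.42 z=128.8 yawerr=0.005 r=0.0008 p=-0.0004 F: along -0.5 lat -0.2 z -1.8 Mz -0.00 w 0.0115
[np.float64(0.66), np.float64(2.89), 0.0, 0, 0, np.float64(0.051)]
[np.float64(0.12), np.float64(2.97), 0.0, 0, 0, np.float64(0.048)]
[np.float64(0.01), np.float64(2.98), 0.0, 0, 0, np.float64(0.04)]
[np.float64(-0.1), np.float64(2.98), 0.0, 0, 0, np.float64(0.032)]
```

```bash
python3 -m jog '[[0.6,2.8,0.1,0,0,0.05],[0.2,2.8,0,0,0,0.045],[0,0,0,0,0,0]]' 0 40; python3 plan.py 3 4
```

```text
t: 14.75
eef_pos: [0.6488, 0.0612, 0.1288]
ee_rot: [-3.141, -0.001, 3.103]
force: [0.2, -1.1, -2.0]
width: 0.0118
t 14.75 s=124.9 lat=0.52 z=128.8 yawerr=0.002 r=0.0010 p=-0.0010 F: along -1.1 lat -0.2 z -2.0 Mz -0.05 w 0.0118
[np.float64(0.57), np.float64(2.93), 0.0, 0, 0, np.float64(0.042)]
[np.float64(-0.06), np.float64(2.98), 0.0, 0, 0, np.float64(0.036)]
[np.float64(-0.15), np.float64(2.99), 0.0, 0, 0, np.float64(0.028)]
[np.float64(-0.23), np.float64(2.99), 0.0, 0, 0, np.float64(0.02)]
```

```bash
python3 -m jog '[[0.6,2.8,0.1,0,0,0.042],[0.1,2.8,0,0,0,0.035],[-0.1,2.8,0,0,0,0.025],[0,0,0,0,0,0]]' 0 40; python3 plan.py 3 4
```

```text
t: 15.15
eef_pos: [0.649, 0.0689, 0.1289]
ee_rot: [-3.14, -0.001, -3.086]
force: [0.2, -0.1, -2.5]
width: 0.0122
t 15.15 s=132.8 lat=0.31 z=128.9 yawerr=-0.002 r=0.0011 p=-0.0014 F: along -0.1 lat -0.2 z -2.5 Mz 0.02 w 0.0122
[np.float64(0.1), np.float64(3.02), 0.0, 0, 0, np.float64(0.024)]
[np.float64(-0.26), np.float64(2.99), 0.0, 0, 0, np.float64(0.015)]
[np.float64(-0.3), np.float64(2.99), 0.0, 0, 0, np.float64(0.007)]
[np.float64(-0.3), np.float64(2.98), 0.0, 0, 0, np.float64(0.0)]
```

```bash
python3 -m jog '[[0.1,3,0.1,0,-0.001,0.024],[-0.2,3,0,0,0,0.015],[-0.3,3,0,0,0,0.005],[0,0,0,0,0,0]]' 0 40; python3 plan.py 3 4
```

```text
t: 15.55
eef_pos: [0.6484, 0.0786, 0.129]
ee_rot: [-3.14, -0.0, -3.041]
force: [-0.4, -0.1, -1.3]
width: 0.012
t 15.55 s=142.5 lat=-0.02 z=129.0 yawerr=-0.001 r=0.0013 p=-0.0003 F: along -0.1 lat 0.5 z -1.3 Mz 0.00 w 0.0120
[np.float64(-0.32), np.float64(3.02), 0.0, 0, 0, np.float64(0.001)]
[np.float64(-0.3), np.float64(2.98), 0.0, 0, 0, np.float64(0.0)]
[np.float64(-0.3), np.float64(2.98), 0.0, 0, 0, np.float64(0.0)]
[np.float64(-0.3), np.float64(2.98), 0.0, 0, 0, np.float64(0.0)]
```

```bash
python3 -m jog '[[-0.2,3,0.1,0,0,0],[-0.3,3,0,0,0,0],[-0.3,3,0,0,0,0],[-0.3,3,0,0,0,0],[0,0,0,0,0,0]]' 0 40; python3 plan.py 3 3
```

```text
t: 16.05
eef_pos: [0.6472, 0.0918, 0.1291]
ee_rot: [-3.14, -0.0, -3.042]
force: [0.6, -0.6, -2.7]
width: 0.0116
t 16.05 s=155.7 lat=-0.10 z=129.1 yawerr=-0.002 r=0.0012 p=-0.0005 F: along -0.6 lat -0.5 z -2.7 Mz 0.03 w 0.0116
[np.float64(-0.4), np.float64(2.92), 0.0, 0, 0, np.float64(0.002)]
[np.float64(-0.3), np.float64(2.98), 0.0, 0, 0, np.float64(0.0)]
[np.float64(-0.3), np.float64(2.98), 0.0, 0, 0, np.float64(0.0)]
```

```bash
python3 -m jog '[[-0.3,3,0,0,0,0],[-0.3,3,0,0,0,0],[-0.3,3,0,0,0,0],[-0.3,3,0,0,0,0],[0,0,0,0,0,0]]' 0 40; python3 plan.py 2 1
```

```text
t: 16.55
eef_pos: [0.6459, 0.1049, 0.1291]
ee_rot: [-3.14, -0.0, -3.042]
force: [-0.1, 0.4, -1.6]
width: 0.0115
t 16.55 s=168.9 lat=-0.12 z=129.1 yawerr=-0.002 r=0.0012 p=-0.0005 F: along 0.4 lat 0.1 z -1.6 Mz 0.01 w 0.0115
[np.float64(-0.32), np.float64(1.95), 0.0, 0, 0, np.float64(0.002)]
```

```bash
python3 -m jog '[[-0.2,2,0,0,0,0],[-0.2,2,0,0,0,0],[0,0,0,0,0,0]]' 0 40; python3 plan.py 2 1
```

```text
t: 16.85
eef_pos: [0.6454, 0.1093, 0.1291]
ee_rot: [-3.14, -0.0, -3.042]
force: [1.2, -0.5, -1.6]
width: 0.0119
t 16.85 s=173.3 lat=-0.13 z=129.1 yawerr=-0.002 r=0.0013 p=-0.0005 F: along -0.6 lat -1.1 z -1.6 Mz 0.02 w 0.0119
[np.float64(-0.33), np.float64(1.99), 0.0, 0, 0, np.float64(0.002)]
```

```bash
python3 -m jog '[[-0.2,2,0,0,0,0],[-0.1,1.5,0,0,0,0],[0,0,0,0,0,0]]' 0 40; python3 plan.py 2 0; python3 -m jog '[[-0.1,1.5,0,0,0,0],[-0.1,1,0,0,0,0],[0,0,0,0,0,0]]' 0 40; python3 plan.py 2 0
```

```text
t: 17.15
eef_pos: [0.6451, 0.113, 0.1291]
ee_rot: [-3.14, -0.001, -3.042]
force: [0.0, -0.2, -1.9]
width: 0.0118
t 17.15 s=177.0 lat=-0.17 z=129.1 yawerr=-0.002 r=0.0013 p=-0.0005 F: along -0.2 lat -0.0 z -1.9 Mz -0.06 w 0.0118
t: 17.45
eef_pos: [0.6448, 0.1149, 0.129]
ee_rot: [-3.139, -0.001, -3.042]
force: [-0.0, -0.9, -2.2]
width: 0.0114
t 17.45 s=178.9 lat=-0.08 z=129.0 yawerr=-0.002 r=0.0023 p=-0.0010 F: along -0.9 lat 0.1 z -2.2 Mz -0.02 w 0.0114
```

```bash
python3 -m jog '[[-0.1,1.2,0,0,0,0],[-0.1,1.2,0,0,0,0]]' 0 40; python3 plan.py 2 0; python3 -m jog '[[-0.1,1,0,0,0,0],[-0.1,1,0,0,0,0]]' 0 40; python3 plan.py 2 0
```

```text
t: 17.65
eef_pos: [0.6446, 0.1169, 0.1291]
ee_rot: [-3.139, -0.001, -3.042]
force: [-0.2, -2.4, -3.1]
width: 0.0116
t 17.65 s=181.0 lat=-0.08 z=129.1 yawerr=-0.002 r=0.0028 p=-0.0012 F: along -2.4 lat 0.4 z -3.1 Mz 0.01 w 0.0116
t: 17.85
eef_pos: [0.6444, 0.1189, 0.1291]
ee_rot: [-3.138, -0.001, -3.042]
force: [0.4, -2.2, -3.1]
width: 0.0119
t 17.85 s=182.9 lat=-0.06 z=129.1 yawerr=-0.002 r=0.0031 p=-0.0014 F: along -2.2 lat -0.2 z -3.1 Mz 0.03 w 0.0119
```

```bash
for i in 1; do python3 -m jog '[[0,0.7,0,0,0,0],[0,0.7,0,0,0,0]]' 0 40; python3 plan.py 2 0; python3 -m jog '[[-0.1,0.7,0,0,0,0]]' 0 40; python3 plan.py 2 0; python3 -m jog '[[-0.1,0.7,0,0,0,0]]' 0 40; python3 plan.py 2 0; done
```

```text
t: 18.05
eef_pos: [0.6443, 0.1203, 0.1291]
ee_rot: [-3.138, -0.002, -3.042]
force: [0.4, -2.6, -2.3]
width: 0.0116
t 18.05 s=184.4 lat=-0.09 z=129.1 yawerr=-0.002 r=0.0032 p=-0.0016 F: along -2.6 lat -0.2 z -2.3 Mz 0.01 w 0.0116
t: 18.15
eef_pos: [0.6441, 0.1211, 0.129]
ee_rot: [-3.138, -0.002, -3.042]
force: [0.9, -1.4, -2.3]
width: 0.0118
t 18.15 s=185.2 lat=-0.05 z=129.0 yawerr=-0.002 r=0.0032 p=-0.0016 F: along -1.5 lat -0.8 z -2.3 Mz 0.07 w 0.0118
t: 18.25
eef_pos: [0.6441, 0.1213, 0.1291]
ee_rot: [-3.138, -0.002, -3.042]
force: [2.4, -6.2, -3.1]
width: 0.0115
t 18.25 s=185.4 lat=-0.05 z=129.1 yawerr=-0.002 r=0.0041 p=-0.0017 F: along -6.4 lat -1.8 z -3.1 Mz 0.02 w 0.0115
```

```bash
python3 -m jog '[[0,0.7,0,0,0,0]]' 0 40; python3 plan.py 2 0;  python3 -m jog '[[0,0.7,0,0,0,0]]' 0 40; python3 plan.py 2 0
```

```text
t: 18.35
eef_pos: [0.6441, 0.1213, 0.1291]
ee_rot: [-3.136, -0.002, -3.042]
force: [1.3, -4.8, -1.9]
width: 0.0118
t 18.35 s=185.4 lat=-0.08 z=129.1 yawerr=-0.002 r=0.0051 p=-0.0020 F: along -4.9 lat -0.8 z -1.9 Mz 0.09 w 0.0118
t: 18.45
eef_pos: [0.6441, 0.1213, 0.1291]
ee_rot: [-3.135, -0.002, -3.042]
force: [0.9, -5.0, -2.0]
width: 0.0114
t 18.45 s=185.4 lat=-0.06 z=129.1 yawerr=-0.002 r=0.0061 p=-0.0024 F: along -5.1 lat -0.4 z -2.0 Mz 0.03 w 0.0114
```

Hard stop: three further 0.7 mm pushes gave no travel at about 5–6 N, and the sleeve moved about 8 mm from first touch. Next I lower the weight onto the rod, level it and let go.

```bash
python3 -m jog '[[0,0,-0.6,0.006,-0.002,0],[0,0,-0.6,0,0,0],[0,0,0,0,0,0]]' 0 40; python3 plan.py 2 0
```

```text
t: 18.75
eef_pos: [0.6441, 0.1212, 0.1281]
ee_rot: [3.141, 0.001, -3.042]
force: [0.4, -2.8, -1.2]
width: 0.0117
t 18.75 s=185.3 lat=-0.04 z=128.1 yawerr=-0.002 r=-0.0001 p=0.0005 F: along -2.8 lat -0.1 z -1.2 Mz 0.05 w 0.0117
```

```bash
python3 -m jog '[[0,0,-0.5,0,0,0],[0,0,0,0,0,0]]' 0 40; python3 -m jog '[[0,0,0,0,0,0],[0,0,0,0,0,0],[0,0,0,0,0,0],[0,0,0,0,0,0]]' 0.4 20; python3 plan.py 2 0
```

```text
t: 18.95
eef_pos: [0.6441, 0.1211, 0.1282]
ee_rot: [3.141, 0.001, -3.042]
force: [0.1, -2.6, -2.3]
width: 0.012
t: 19.35
eef_pos: [0.6454, 0.1232, 0.1289]
ee_rot: [3.139, 0.004, -3.041]
force: [0.2, 0.1, 0.3]
width: 0.0334
t 19.35 s=187.2 lat=-1.55 z=128.9 yawerr=-0.001 r=-0.0025 p=0.0044 F: along 0.1 lat -0.2 z 0.3 Mz -0.03 w 0.0334
```

Released and clear of the part. Now straight up, then retreat and look.

```bash
python3 -m jog '[[0,0,8,0,0,0],[0,0,15,0,0,0],[0,0,30,0,0,0],[0,0,35,0,0,0],[0,0,30,0,0,0],[-20,-20,15,0,0,0],[-30,-40,0,0,0,0],[-20,-45,0,0,0,0],[-20,-45,0,0,0,0],[-10,-30,0,0,0,0],[0,0,0,0,0,0],[0,0,0,0,0,0]]' 0.4 20
python3 - <<'E'
from h import *
print(status.get_state()["force"])
s=eyes.grab_frame("side");t=eyes.grab_frame("top")
a=cv2.resize(s[150:300,200:350],(400,400),interpolation=cv2.INTER_CUBIC);b=cv2.resize(t[110:200,225:315],(400,400),interpolation=cv2.INTER_CUBIC)
cv2.imwrite("pics/end.png",np.vstack([np.hstack([a,b]),np.hstack([cv2.resize(s,(320,200)),cv2.resize(t,(320,200)),np.zeros((200,160,3),np.uint8)])]))
E
```

```text
t: 20.55
eef_pos: [0.5415, -0.0612, 0.2749]
ee_rot: [3.139, 0.014, -3.038]
force: [-0.2, 0.2, 0.0]
width: 0.0353
[-0.20631305  0.1802715   0.01458538]
```

View pics/end.png

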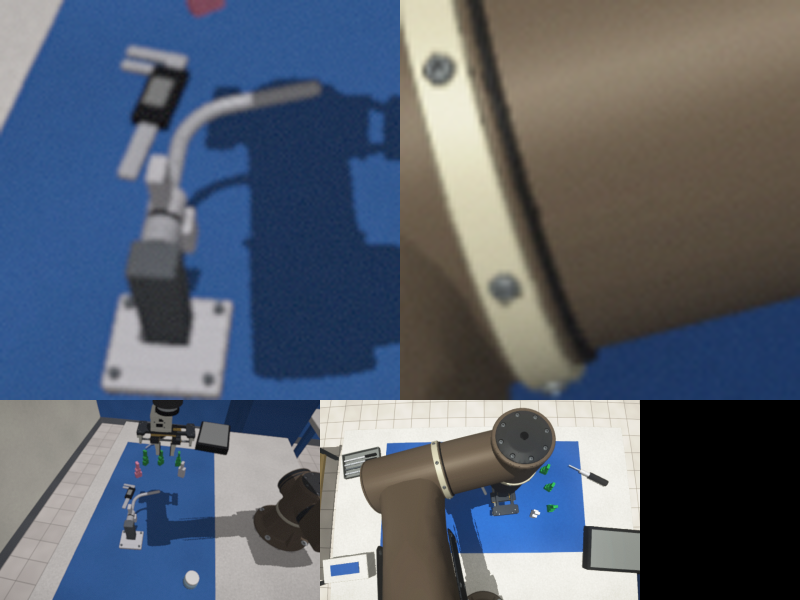

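The weight hangs at the sleeve: tab at (157,175), block at (190,228), dark sleeve behind it at (165,212). It looks leaned about the rod, so I'll check whether it is swinging or at rest.

```bash
python3 -m jog '[[0,0,0,0,0,0],[0,0,0,0,0,0],[0,0,0,0,0,0],[0,0,0,0,0,0],[0,0,0,0,0,0]]'
python3 - <<'E'
from h import *
a=eyes.grab_frame("side")
p=[]
for k in range(8):
    p.append(eyes.grab_frame("side")[200:255,235:285].astype(int))
print([np.abs(p[i+1]-p[i]).mean().round(2) for i in range(7)],np.abs(p[7]-p[0]).mean().round(2))
C=cam("side");d=np.array([np.cos(1.6724),np.sin(1.6724)]);n=np.array([-d[1],d[0]])
b=np.array([*rodxy((.558,-.0135,.4419,1.2305),[.1845])[0],.1083])
big=cv2.resize(a[195:260,225:290],(600,600),interpolation=cv2.INTER_CUBIC)
for ang,col in((0,(0,0,255)),(20,(0,255,0)),(-20,(0,255,255))):
    th=np.radians(ang);up=np.array([*(n*np.sin(th)),np.cos(th)])
    for L in(.0485,-.046):
        q=(proj(C,b+up*L)-[225,195])*600/65; cv2.circle(big,tuple(q.astype(int)),4,col,-1)
cv2.imwrite("pics/end2.png",big);print(status.get_state()["t"])
E
```

```text
t: 21.15
eef_pos: [0.5433, -0.0572, 0.2736]
ee_rot: [3.139, 0.011, -3.033]
force: [-0.6, 0.5, 0.8]
width: 0.0348
[np.float64(1.58), np.float64(1.57), np.float64(1.56), np.float64(1.6), np.float64(1.56), np.float64(1.56), np.float64(1.6)] 1.59
21.6
```

View pics/end2.png

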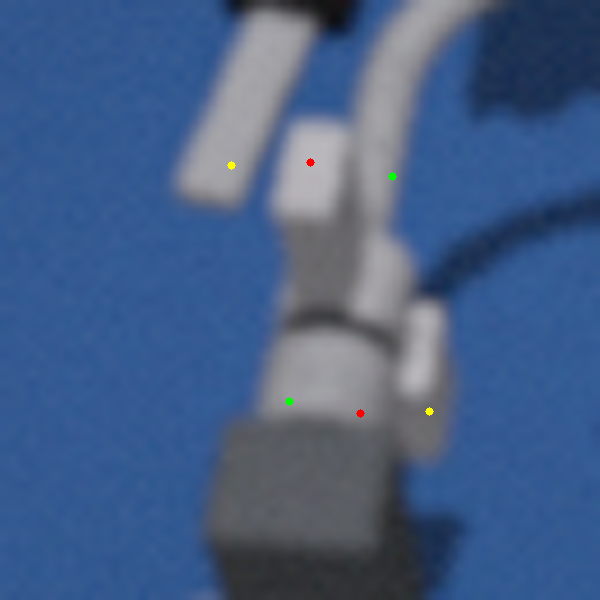

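The tab top sits on the predicted home point (red dot, 310,162). The weight is upright and still (frame differences are noise only), and the sleeve is between it and the post. I'm handing it in.

```bash
python3 -c "from station import workorder;print(workorder.job_done())"
```

```text
the job is handed in; nothing more can be done
None
```

The drilled trim weight is on the outrigger rod and hangs by the stop sleeve, which is pushed home against the post. I handed the job in at about 21.6 s of the 72 s allowed.

- **Threading and bend:** I gripped the weight by its tab and threaded it on. I slid it round the bend, which measured about 70.5°, with at most about 1.3 N sideways or along the rod.
- **Sleeve:** It moved at about 2.5 N over about 8 mm and then stopped hard. Further 0.7 mm pushes gave no travel; the highest force read along the rod was 6.4 N, against the 25 N limit. I then lowered the weight onto the rod, let go and backed away.
- **Last checks:** In the side picture the weight is upright and still, with its tab top on the predicted home position. The force on the gripper reads about zero.
- **Not fully checked:** The arm blocked the top camera at the end, so only the side view confirms the final state. The blank, jar and caliper were never touched and look in place there, but I did not re-measure them.

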